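# Slide a tray of primed kit parts into the drying hood and start it

### The arm

A 6-joint arm with a two-finger parallel gripper is mounted at the origin on a cart in front of the work surface, level with it; the furniture and walls round the work are solid. World frame = base frame: x ahead of the robot, y to its left, z up, the work surface at z = 0. Lengths are in m, angles in degrees, forces in N, time in s.
With the tool pointing down it reaches from about 0.25 to 0.725 m from the base axis. Payload 9.7 kg.
Tool frame: the origin (TCP) lies on the centre line of the jaws, within the pads' length; the fingertips stand tip_extent ahead of it and the grasp point (between the pads) lies 3 mm ahead of it (tip_extent is the distance from the TCP to the fingertips, in m); z points along the fingers, y is the line along which they close (so a half turn about z gives the same grasp; the last joint's range is limited). The gripper opens to 85 mm and grips with 20 to 120 N. Pads are 22 mm wide; open, the fingers measure 114 mm over their backs; the gripper's body (76 mm by 85 mm) begins 54 mm behind the grasp point. The pads swing forward as they close: fully open they stand 13 mm farther back than shut.
Start: joints at [-73.224, 4.979, 10.078, 95.1, 0, 90], TCP at [0.159, -0.527, 0.253] pointing down, gripper open.
Joint ranges: [-179.16, 179.16], [-48.56, 103.87], [-65.8, 70.77], [-126.05, 130.52], [-82.76, 87.17], [-180, 180]. Speed limits (degrees/s): [127.2, 127.2, 147.25, 180, 180, 180].

### API

Orientations are given as [roll, pitch, yaw] about the fixed x, y, z axes, in that order (R = Rz(yaw) Ry(pitch) Rx(roll)).
In Python, from workcell import * gives the robot as it stands.
- The arm moves only by the tool servo_tool, never from a script. Its argument "rows" is a list of rows, each an object with "offset": the shift along the tool's x, y, z as a fraction of full scale, a list of three; "yaw": the turn about the tool's z as a fraction of full scale; "claw": the closure, from 0 (fully open) to 1 (shut). A call has 1 to 12 rows; each row is the pose to reach, as a shift and turn from the pose commanded when the call began, along the tool's axes at that moment, turning the shorter way round; what a row does not reach only later rows make up. Full scale, the value 1, is 0.1 m for a shift and pi rad for a turn. A row lasts 1/8 s, in which the tool goes at most 62.5 mm and 10.7 degrees, less where a joint would pass 70% of its speed; a pose out of reach is approached as far as the arm can. A call with a number of a shift or a turn outside -1 to 1 is refused whole. A call with a gripper value outside its range is refused whole. The fingers move at their own pace and stop on an object; "squeeze" is the grip in N (left out, the last holds). Time passes only in rows, so rows that repeat a pose let the fingers close. It gives the time, the measured TCP pose, the force, the opening and the grip force at its end, in the units of the state.
- get_obs(): the state, without advancing time (a new reading comes with each control period).
- camera(name): name is "side" or "top"; returns (picture, depth): 420x560x3 uint8, red, green, blue; 420x560 float32, m along the optical axis (not along the pixel's ray), 0 where there is no reading.
- camera_info(name): a dict with "fx", "fy", "cx", "cy" (pixels), "cam_to_world" (4x4, takes a point from camera to world coordinates). Camera axes: x right, y up, looking along -z (the intrinsics and any distortion apply to the point x, -y, -z); pixel columns grow to the right and rows downward; lengths in m; the calibration is good to about 2 mm. A picture is of the moment at which its call begins. camera_info takes no time and is no camera call.
- job_done(): hands the job in; it is judged then, once.
The state is a dict: "time": time; "q": joint angles; "qd": joint speeds; "joint_efforts": joint torques, N m; "ee_pos": TCP position; "tcp_rot": TCP orientation; "wrist_force": force on the tool from outside, world axes, zero at the start; "torque": the same for the moment, N m; "opening": finger opening in m; "grasp_force": force on a finger pad.
Only numpy, scipy, OpenCV 4.12 (cv2) and the standard library are available. Lean on these libraries where they do the work, as an engineer would, in place of code of your own. Each camera call takes 0.05 s, during which the arm holds its last target. There are 200 camera calls.

### The job

Take the loaded metal tray by its grip and slide it, nose first and flat along its plywood board, through the mouth of the low grey drying hood until it is fully home against the stop at the back, with both white kit parts still lying in it. Only then start the hood: press the large button on its roof right down and let it come up, then the small one, one at a time. Leave the other things on the worktop where they are.

Things in the scene. Friction and masses are not known exactly. Their poses are not given: they have to be found in the camera images.
- dryer: Fixed grey hood, 125 long (x) x 128 wide (y) x 62 high mm, on a plywood board (200 wide, x = -300 to +66) whose top is 25 mm over the worktop. Origin: under the hood's centre, on the worktop; +x is the way in. Bay 100 wide, 48 high, stop at x = +52. Guide horns 24 high flare to 116 mm, 22 mm before the mouth. Roof buttons at x = +10, y = +32 and -32; which is which varies.
- dryer_mouth (a point): Middle of the mouth's lower edge, on the board's top, at x = -62.5 mm in the hood; axes as the hood's.
- bay_home (a point): Point on the board's top where the tray's origin lies when the tray is fully home (x = -8 mm in the hood); axes as the hood's.
- tray: Loose aluminium tray lying on the board, 120 long (x) x 95 wide (y) mm with 18 mm high walls 3 mm thick, floor 3 mm thick, about 0.25 kg. Origin: centre of the pan's underside; +x points to its nose, z up. Behind it (-x) a flat tongue carries a black upright grip fin. When home, the pan stands out 5.5 mm from the mouth and the fin is outside.
- tray_grip (a point): Point in the tray's black grip fin, 98 mm behind the tray's origin and 34 mm above the board; axes as the tray's. The fin is 46 mm long (x), 12 mm thick (y), upright, from 6 to 46 mm above the board; take it from above with the fingers closing along y.
- limb_long: Loose white kit part lying in the tray along its length, a limb half about 100 x 22 x 10 mm, 15 g. Origin: centre of its underside.
- limb_short: Loose white kit part lying in the tray beside the other, a limb half about 85 x 17 x 10 mm, 12 g. Origin: centre of its underside.
- large_button (a joint): The larger white round button on the hood's roof (cap 34 mm across, in a 50 mm black collar), pressed downward: 0 = up, 0.006 m = fully down, about 5 N; springs back.
- large_button_top (a point): Centre of the large button's top face, 109 mm above the worktop when up (its collar's top is at 99 mm).
- small_button (a joint): The smaller white round button on the hood's roof (cap 20 mm across, in a 36 mm black collar), pressed downward: 0 = up, 0.006 m = fully down, about 5 N; springs back.
- small_button_top (a point): Centre of the small button's top face, 109 mm above the worktop when up (its collar's top is at 99 mm).
- tape: Bystander: roll of cream masking tape lying flat, 44 mm across, 30 mm high, origin at the middle of its base.
- jar_a: Bystander: small paint jar with a screw cap, 30 mm across, 39 mm high, origin at the middle of its base.
- jar_b: Bystander: second small paint jar like the first, origin at the middle of its base.
- flat_case: Bystander: flat clear case of small parts, 62 x 87 x 26 mm, origin at the middle of its base.
- putty: Bystander: putty tube lying down, 34 x 101 x 21 mm, origin at the middle of its underside.

How it is judged (in metres and radians):
On the way, in this order (a step that is already met when the one before it is completed fails the run):
1. the tray is fully home in the hood with both kit parts in it (x of tray in the frame of bay_home between -0.005 and 0.004 m and y of tray in the frame of bay_home between -0.005 and 0.005 m and angle between the x axis of tray and the x axis of dryer, either way round below 0.06 rad and angle between tray's own z axis and vertical below 0.05 rad and x of limb_long in the frame of tray between -0.045 and 0.045 m and y of limb_long in the frame of tray between -0.042 and 0.042 m and z of limb_long in the frame of tray between -0.002 and 0.015 m and x of limb_short in the frame of tray between -0.045 and 0.045 m and y of limb_short in the frame of tray between -0.042 and 0.042 m and z of limb_short in the frame of tray between -0.002 and 0.015 m), for 0.2 s.
2. the large button is pressed right down (value of joint large_button above 0.0042 m), for 0.03 s.
3. then, with the large button up again, the small button is pressed right down (value of joint small_button above 0.0042 m and not (value of joint large_button above 0.002 m)), for 0.03 s.
At the end, for the whole second after the job is handed in: Tray at rest in the hood: origin at the home point within 5 mm across and -5/+4 mm along, square within 0.06 rad, flat within 0.05 rad; both kit parts in it (origins within 45 mm lengthwise, 42 mm sideways of its middle, at most 15 mm above its underside); both buttons up (under 2 mm) (all of step 1 and not (value of joint large_button above 0.002 m) and not (value of joint small_button above 0.002 m) and linear speed of each of tray, limb_long, limb_short below 0.02 m/s); the robot touches nothing.
It fails at once if a button is pressed (more than 3 mm) before the tray is home (value of joint any of large_button, small_button above 0.003 m and x of tray in the frame of bay_home below -0.01 m).
It fails at once if both buttons are pressed (more than 3 mm) at the same time (value of joint each of large_button, small_button above 0.003 m).
It fails at once if the tray is lifted more than 40 mm or tipped more than 0.3 rad (height (world z) of tray above 0.065 m or angle between tray's own z axis and vertical above 0.3 rad).
It fails at once if a bystander is shoved more than 30 mm (distance of any of tape, jar_a, jar_b, flat_case, putty from where it was at the start of the episode above 0.03 m).
It also fails if it takes over 64 s, if anything falls off the work surface, if the arm or the gripper's body presses on something with over 40 N, if the wrist force passes 120 N, or if a joint passes its speed limit or range.

## Working session

There is one attempt and no reset: what is moved stays moved. The work goes in short steps, Python scripts to look and compute and a tool call to move; the robot and the scene stay as the last step left them, time stands still between calls to the robot, and variables do not carry over. Pictures are saved under pics/ and viewed, at most 10 in all, crops included, and the job is handed in when it is done.

Besides the shell and the picture viewer there is one more tool, called as a command line: name --argument value ..., lists and objects as JSON in quotes. servo_tool: Moves the arm, as the interface text tells. Its arguments: {"type":"object","properties":{"rows":{"type":"array"},"squeeze":{"type":"number"}},"required":["rows"]}

```bash
mkdir -p pics
python3 - <<'E'
from workcell import *
import cv2,numpy as np
o=get_obs();print({k:o[k] for k in('time','ee_pos','tcp_rot','opening','wrist_force')})
try: print(tip_extent)
except Exception as e: print(e)
for n in('top','side'):
    p,d=camera(n);cv2.imwrite(f'pics/{n}0.png',p[:,:,::-1]);np.save(f'{n}0.npy',d)
    i=camera_info(n);print(n,i)
E
ls
```

```text
{'time': 0.0, 'ee_pos': array([ 0.15868642, -0.52639695,  0.2525491 ]), 'tcp_rot': array([-1.79921631e+02, -1.86691842e-05,  1.67758450e+01]), 'opening': 0.08500526304841502, 'wrist_force': array([-0.40860543, -0.57706103, -0.44686274])}
0.022
top {'fx': 538.3349168558645, 'fy': 538.3349168558645, 'cx': 273.9828636962147, 'cy': 214.29063107052227, 'cam_to_world': array([[-0.02840959,  0.98569561, -0.16612361,  0.38519288],
       [-0.99956545, -0.02932068, -0.00303405, -0.00828367],
       [-0.0078615 ,  0.16596523,  0.98610027,  1.10686736],
       [ 0.        ,  0.        ,  0.        ,  1.        ]])}
side {'fx': 503.19314105799106, 'fy': 503.19314105799106, 'cx': 272.2422950962744, 'cy': 209.34020698148174, 'cam_to_world': array([[-0.04562586,  0.88414394, -0.46498149,  0.16427458],
       [-0.99895594, -0.04145654,  0.01919362,  0.00854404],
       [-0.0023066 ,  0.46537174,  0.88511232,  0.90329319],
       [ 0.        ,  0.        ,  0.        ,  1.        ]])}
pics
side0.npy
top0.npy
```

View pics/top0.png

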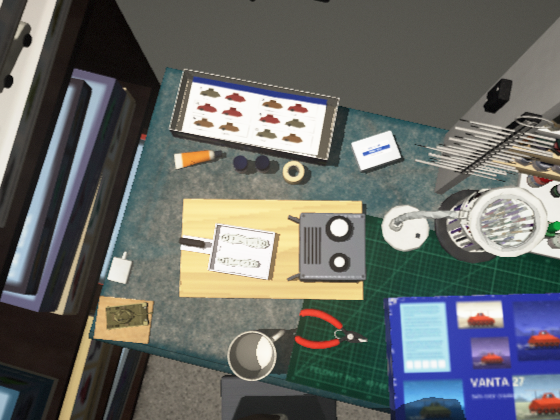

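View pics/side0.png

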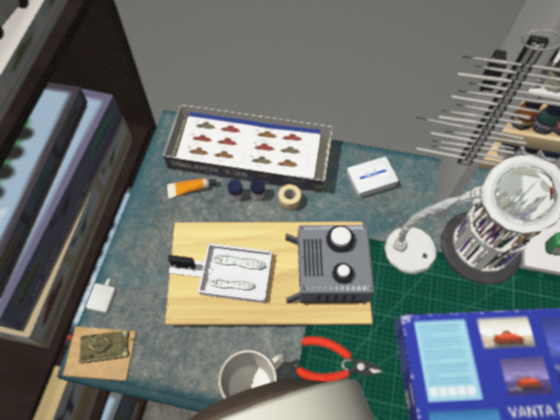

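The top view shows the fin around (195,243), the tray pan spanning (210–278, 222–280), and the hood around (333,245). The large button is at (339,229), the small one at (339,262). Next I'll measure from enlarged crops.

```bash
cat > h.py <<'E'
from workcell import *
import cv2,numpy as np
def ray(n,u,v,z):
    i=camera_info(n);M=i['cam_to_world'];d=M[:3,:3]@[(u-i['cx'])/i['fx'],-(v-i['cy'])/i['fy'],-1];c=M[:3,3]
    return c+d*(z-c[2])/d[2]
def cloud(n,d):
    i=camera_info(n);M=i['cam_to_world'];v,u=np.mgrid[:420,:560]
    P=np.stack([(u-i['cx'])/i['fx']*d,-(v-i['cy'])/i['fy']*d,-d],-1)
    return P@M[:3,:3].T+M[:3,3]
E
python3 - <<'E'
from h import *
p=cv2.imread('pics/top0.png');c=p[190:305,172:372]
cv2.imwrite('pics/c1.png',cv2.resize(c,None,fx=4,fy=4,interpolation=cv2.INTER_CUBIC))
P=cloud('top',np.load('top0.npy'))
for u,v in((250,285),(333,245),(339,229),(339,262),(195,243),(190,241),(240,250),(405,225)):print(u,v,P[v,u].round(4))
Z=P[...,2]
m=(Z>.08)&(Z<.1);m[:, :290]=0;m[:,375:]=0;m[:190]=0;m[300:]=0
print(cv2.minAreaRect(P[m][:,:2].astype(np.float32)*1000),m.sum())
m=(Z>.06)&(Z<.08);m[:, 205:]=0;m[:,175:]&=True;m[:,:172]=0;m[:225]=0;m[260:]=0
print(cv2.minAreaRect(P[m][:,:2].astype(np.float32)*1000),m.sum(),P[m].mean(0))
m=Z>.12;m[:150]=0;m[310:]=0;
print('tall near hood cols', np.where(m[190:300,280:440].any(0))[0][:3]+280)
E
```

```text
250 285 [0.4258 0.0467 0.0287]
333 245 [ 0.4941 -0.1153  0.0906]
339 229 [ 0.5217 -0.1259  0.1095]
339 262 [ 0.4602 -0.1229  0.1097]
195 243 [0.5074 0.1487 0.0756]
190 241 [0.5119 0.1588 0.0723]
240 250 [0.4963 0.0655 0.0266]
405 225 [ 0.5387 -0.2719  0.0166]
((492.8393249511719, -112.55859375), (127.0372314453125, 128.2094268798828), 88.02145385742188) 3816
((510.7179870605469, 158.51910400390625), (45.17921447753906, 12.053296089172363), 79.23827362060547) 153 [0.51022314 0.15801231 0.07170646]
tall near hood cols [281 282 283]
```

View pics/c1.png

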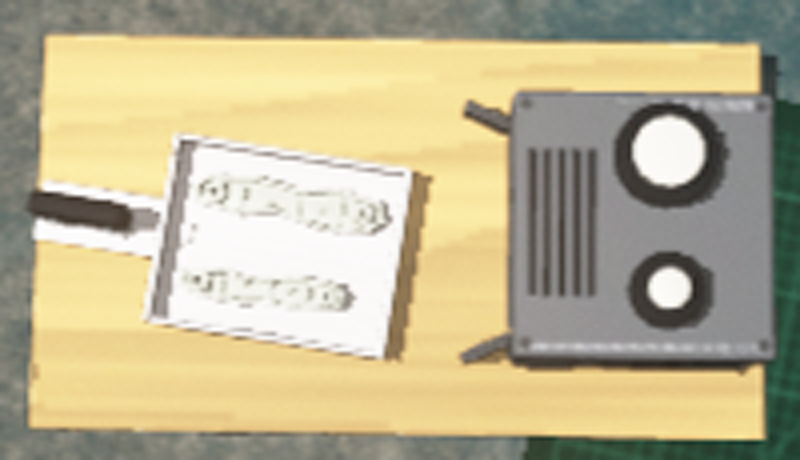

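Crop c1 gives the button centres at crop (670,151) and (668,287). The pan's rim corners are at (177,135), (413,170), (385,358) and (148,320). The fin's top runs from (32,205) to (130,217).

Run:
```python
from h import *
f=lambda x,y,z,n='top':ray('top',172+(x+.5)/4-.5,190+(y+.5)/4-.5,z)
ang=lambda a,b:np.degrees(np.arctan2(b[1]-a[1],b[0]-a[0])).round(2)
L=f(670,151,.109);S=f(668,287,.109);print('btn',L.round(4),S.round(4),'dist',np.linalg.norm(L-S),ang(L,S))
R=[f(*c,.043) for c in((177,135),(413,170),(385,358),(148,320))]
print('tray c',np.mean(R,0).round(4),ang(R[0],R[1]),ang(R[3],R[2]),[np.linalg.norm(R[i]-R[(i+1)%4]).round(4) for i in range(4)])
B=[f(45,35,.025),f(758,43,.025),f(765,438,.025),f(30,428,.025)];print('board',ang(B[0],B[1]),ang(B[3],B[2]),ang(B[1],B[2]),[np.linalg.norm(B[i]-B[(i+1)%4]).round(4) for i in range(4)],np.array(B).round(4))
H=[f(*c,.087) for c in((512,92),(771,95),(776,360),(512,358))];print('hood',np.mean(H,0).round(4),ang(H[0],H[1]),ang(H[3],H[2]),ang(H[3],H[0]),ang(H[2],H[1]))
# side cam checks
p,d=camera('side');P=cloud('side',d);Z=P[...,2]
m=(Z>.08)&(Z<.095);m[:,280:]&=True;m[:,:290]=0;m[:,385:]=0;m[:210]=0;m[315:]=0
print('side hood',cv2.minAreaRect(P[m][:,:2].astype(np.float32)*1000))
m=(Z>.06)&(Z<.08);m[:,205:]=0;m[:,:160]=0;m[:245]=0;m[280:]=0
print('side fin',cv2.minAreaRect(P[m][:,:2].astype(np.float32)*1000),m.sum())
for n in('top','side'):
    p,d=camera(n);P=cloud(n,d);Z=P[...,2];C=P[(Z>.105)&(Z<.114)&(abs(P[...,0]-.49)<.06)&(abs(P[...,1]+.12)<.04)]
    for s in(1,-1):
        q=C[(C[:,0]-.492)*s>0];print(n,'btn',q.mean(0).round(4),len(q))
```

```text
btn [ 0.5249 -0.1263  0.109 ] [ 0.4614 -0.1223  0.109 ] dist 0.06358545872967986 176.39
tray c [0.4928 0.0609 0.043 ] -100.19 -100.7 [np.float64(0.1193), np.float64(0.0941), np.float64(0.1184), np.float64(0.0931)]
board -92.37 -92.4 177.83 [np.float64(0.365), np.float64(0.1994), np.float64(0.365), np.float64(0.1992)] [[ 0.6061  0.1809  0.025 ]
 [ 0.591  -0.1838  0.025 ]
 [ 0.3917 -0.1763  0.025 ]
 [ 0.407   0.1884  0.025 ]]
hood [ 0.4929 -0.1142  0.087 ] -92.38 -92.08 -2.08 -2.16
side hood ((493.9766845703125, -113.60942077636719), (127.21199798583984, 129.1421661376953), 87.83143615722656)
side fin ((510.3284606933594, 158.36695861816406), (44.99123001098633, 12.032224655151367), 80.22301483154297) 198
top btn [ 0.5244 -0.1245  0.1099] 246
top btn [ 0.461  -0.122   0.1102] 87
side btn [ 0.5243 -0.1255  0.1087] 270
side btn [ 0.4609 -0.1226  0.1088] 101
```

servo_tool --rows '[{"offset": [0.45,-0.45,0],"yaw": 0,"claw": 0},{"offset": [0.9,-0.92,0],"yaw": 0,"claw": 0},{"offset": [0.9,-0.92,0],"yaw": 0,"claw": 0}]'

```text
time: 0.62
ee_pos: [0.2195, -0.41, 0.2539]
tcp_rot: [180.0, -0.0, 17.0]
wrist_force: [0.2, -1.3, -0.3]
opening: 0.0857
grasp_force: 0.0
```

servo_tool --rows '[{"offset": [0.45,-0.45,0],"yaw": 0,"claw": 0},{"offset": [0.9,-0.92,0],"yaw": 0,"claw": 0},{"offset": [0.9,-0.92,0],"yaw": 0,"claw": 0}]'

```text
time: 1.0
ee_pos: [0.2792, -0.2965, 0.2537]
tcp_rot: [180.0, -0.0, 17.0]
wrist_force: [-0.0, -1.3, 0.3]
opening: 0.0859
grasp_force: 0.0
```

servo_tool --rows '[{"offset": [0.45,-0.45,0],"yaw": 0,"claw": 0},{"offset": [0.9,-0.92,0],"yaw": 0,"claw": 0},{"offset": [0.9,-0.92,0],"yaw": 0,"claw": 0}]'

```text
time: 1.38
ee_pos: [0.339, -0.1826, 0.2533]
tcp_rot: [180.0, -0.0, 17.1]
wrist_force: [0.1, -1.5, 0.1]
opening: 0.0852
grasp_force: 0.0
```

servo_tool --rows '[{"offset": [0.45,-0.45,0],"yaw": 0,"claw": 0},{"offset": [0.9,-0.92,0],"yaw": 0,"claw": 0},{"offset": [0.9,-0.92,0],"yaw": 0,"claw": 0}]'

```text
time: 1.75
ee_pos: [0.3986, -0.0689, 0.2529]
tcp_rot: [-180.0, 0.0, 17.0]
wrist_force: [-0.1, -0.5, -0.5]
opening: 0.0854
grasp_force: 0.0
```

servo_tool --rows '[{"offset": [0.45,-0.45,0],"yaw": 0,"claw": 0},{"offset": [0.9,-0.92,0],"yaw": 0,"claw": 0},{"offset": [0.9,-0.92,0],"yaw": 0,"claw": 0}]'

```text
time: 2.12
ee_pos: [0.4583, 0.0443, 0.2524]
tcp_rot: [-180.0, 0.1, 16.9]
wrist_force: [-0.8, -0.0, -0.7]
opening: 0.0855
grasp_force: 0.0
```

servo_tool --rows '[{"offset": [0.42,-0.46,0],"yaw": -0.05,"claw": 0},{"offset": [0.82,-0.93,0],"yaw": -0.1,"claw": 0},{"offset": [0.82,-0.93,0],"yaw": -0.155,"claw": 0},{"offset": [0.82,-0.93,0],"yaw": -0.21,"claw": 0},{"offset": [0.82,-0.93,0.3],"yaw": -0.265,"claw": 0},{"offset": [0.82,-0.93,0.6],"yaw": -0.32,"claw": 0},{"offset": [0.82,-0.93,0.8],"yaw": -0.348,"claw": 0},{"offset": [0.82,-0.93,0.8],"yaw": -0.348,"claw": 0},{"offset": [0.82,-0.93,0.8],"yaw": -0.348,"claw": 0}]'

```text
time: 3.25
ee_pos: [0.5092, 0.155, 0.1743]
tcp_rot: [179.9, -0.0, 79.2]
wrist_force: [-0.6, -0.1, 0.6]
opening: 0.0852
grasp_force: 0.0
```

servo_tool --rows '[{"offset": [0.03,0.01,0.3],"yaw": -0.003,"claw": 0.2},{"offset": [0.03,0.01,0.6],"yaw": -0.003,"claw": 0.2},{"offset": [0.03,0.01,0.8],"yaw": -0.003,"claw": 0.3},{"offset": [0.03,0.01,0.8],"yaw": -0.003,"claw": 0.3}]'

```text
time: 3.75
ee_pos: [0.5099, 0.1586, 0.0931]
tcp_rot: [-179.9, 0.0, 79.9]
wrist_force: [-0.4, 0.0, 1.9]
opening: 0.0602
grasp_force: 0.0
```

servo_tool --rows '[{"offset": [0,0,0.17],"yaw": 0,"claw": 0.3},{"offset": [0,0,0.33],"yaw": 0,"claw": 0.3},{"offset": [0,0,0.33],"yaw": 0,"claw": 0.3},{"offset": [0,0,0.33],"yaw": 0,"claw": 0.3}]'

```text
time: 4.25
ee_pos: [0.5101, 0.1592, 0.0605]
tcp_rot: [180.0, -0.0, 80.0]
wrist_force: [-0.2, 1.1, -0.5]
opening: 0.0596
grasp_force: 0.0
```

servo_tool --rows '[{"offset": [0,0,0],"yaw": 0,"claw": 0.5},{"offset": [0,0,0],"yaw": 0,"claw": 0.7},{"offset": [0,0,0],"yaw": 0,"claw": 0.9},{"offset": [0,0,0],"yaw": 0,"claw": 1},{"offset": [0,0,0],"yaw": 0,"claw": 1},{"offset": [0,0,0],"yaw": 0,"claw": 1},{"offset": [0,0,0],"yaw": 0,"claw": 1}]' --squeeze 40

```text
time: 5.12
ee_pos: [0.5103, 0.1593, 0.0606]
tcp_rot: [180.0, -0.0, 80.0]
wrist_force: [0.1, 0.3, 4.3]
opening: 0.0115
grasp_force: 41.4
```

Run:
```python
from h import *
o=get_obs();print({k:o[k] for k in('ee_pos','tcp_rot','opening','wrist_force','grasp_force')})
p,d=camera('top');cv2.imwrite('pics/t2.png',cv2.resize(p[190:305,172:372,::-1],None,fx=4,fy=4,interpolation=cv2.INTER_CUBIC))
```

```text
{'ee_pos': array([0.51026894, 0.15929343, 0.06060144]), 'tcp_rot': array([ 1.79964874e+02, -1.78407336e-02,  7.99593257e+01]), 'opening': 0.011525153122827113, 'wrist_force': array([0.08162694, 0.31483795, 4.28522247]), 'grasp_force': 41.40645146369934}
```

View pics/t2.png

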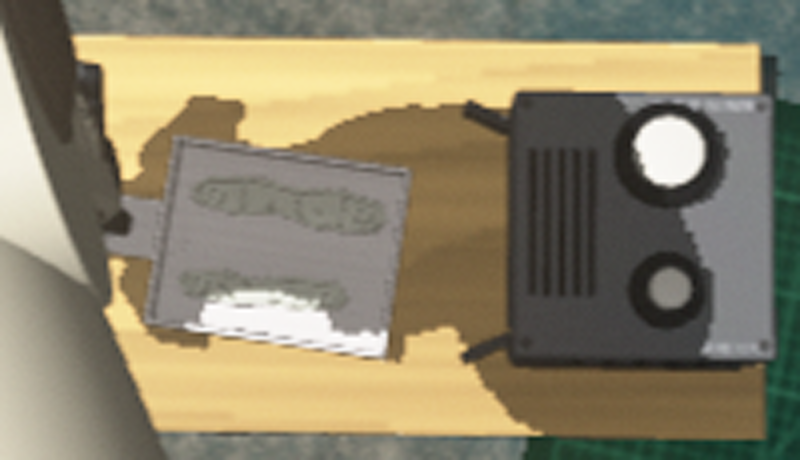

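servo_tool --rows '[{"offset": [-0.03,-0.01,0],"yaw": -0.009,"claw": 1},{"offset": [-0.06,-0.016,0],"yaw": -0.018,"claw": 1},{"offset": [-0.09,-0.024,0],"yaw": -0.027,"claw": 1},{"offset": [-0.12,-0.032,0],"yaw": -0.036,"claw": 1},{"offset": [-0.153,-0.04,0],"yaw": -0.043,"claw": 1},{"offset": [-0.153,-0.04,0],"yaw": -0.043,"claw": 1},{"offset": [-0.153,-0.04,0],"yaw": -0.043,"claw": 1}]'

```text
time: 6.05
ee_pos: [0.5034, 0.1452, 0.0606]
tcp_rot: [180.0, -0.1, 87.7]
wrist_force: [-1.3, 2.5, 6.3]
opening: 0.0112
grasp_force: 41.8
```

Run:
```python
from h import *
o=get_obs();print({k:o[k] for k in('time','ee_pos','tcp_rot','opening','wrist_force','grasp_force')})
p,d=camera('top');cv2.imwrite('pics/t3.png',cv2.resize(p[190:305,172:372,::-1],None,fx=4,fy=4,interpolation=cv2.INTER_CUBIC))
```

```text
{'time': 6.05, 'ee_pos': array([0.50335745, 0.14522039, 0.06062884]), 'tcp_rot': array([ 1.79995587e+02, -5.61456278e-02,  8.77359113e+01]), 'opening': 0.011162152236047745, 'wrist_force': array([-1.32592209,  2.50507284,  6.29485404]), 'grasp_force': 41.802735328674316}
```

View pics/t3.png

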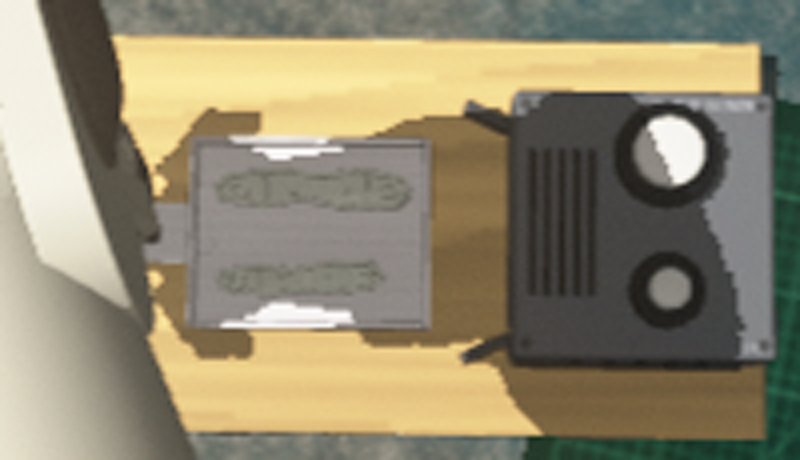

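Crop t3 shows the tray squared up, with rim corners about (190,138), (432,140), (430,328) and (190,327) and both parts in the pan. The horn tips are at (467,103) and (465,359).

Run:
```python
from h import *
f=lambda x,y,z,n='top':ray('top',172+(x+.5)/4-.5,190+(y+.5)/4-.5,z)
O=np.array([.4933,-.1139]);a=np.radians(-92.3);R=np.array([[np.cos(a),np.sin(a)],[-np.sin(a),np.cos(a)]])
hf=lambda p:(R@(p[:2]-O)*1000).round(1)
T=[hf(f(*c,.043)) for c in((190,138),(432,140),(430,328),(190,327))]
print('tray',T,np.mean(T,0)); print('horns',hf(f(467,103,.049)),hf(f(465,359,.049)))
print('hood',[hf(f(*c,.087)) for c in((512,92),(771,95),(776,360),(512,358))])
print('tool',hf(get_obs()['ee_pos']))
```

```text
tray [array([-221.1,   45.6]), array([-100.1,   45.9]), array([-100.2,  -47.7]), array([-218.4,  -48.5])] [-159.95    -1.175]
horns [-82.9  63.8] [-83.  -62.9]
hood [array([-62.,  63.]), array([62.2, 62.9]), array([ 62.5, -63.5]), array([-61.5, -64. ])]
tool [-259.3   -0.4]
```

servo_tool --rows '[{"offset": [-0.05,0.008,0],"yaw": 0,"claw": 1},{"offset": [-0.1,0.008,0],"yaw": 0,"claw": 1},{"offset": [-0.16,0.008,0],"yaw": 0,"claw": 1},{"offset": [-0.22,0.008,0],"yaw": 0,"claw": 1},{"offset": [-0.28,0.008,0],"yaw": 0,"claw": 1},{"offset": [-0.34,0.008,0],"yaw": 0,"claw": 1},{"offset": [-0.4,0.008,0],"yaw": 0,"claw": 1},{"offset": [-0.45,0.008,0],"yaw": 0,"claw": 1},{"offset": [-0.5,0.008,0],"yaw": 0,"claw": 1},{"offset": [-0.5,0.008,0],"yaw": 0,"claw": 1}]'

```text
time: 7.35
ee_pos: [0.5024, 0.095, 0.0607]
tcp_rot: [180.0, -0.1, 87.7]
wrist_force: [1.0, 2.1, 4.1]
opening: 0.0112
grasp_force: 41.7
```

servo_tool --rows '[{"offset": [-0.05,0,0],"yaw": 0,"claw": 1},{"offset": [-0.12,0,0],"yaw": 0,"claw": 1},{"offset": [-0.2,0,0],"yaw": 0,"claw": 1},{"offset": [-0.28,0,0],"yaw": 0,"claw": 1},{"offset": [-0.36,0,0],"yaw": 0,"claw": 1},{"offset": [-0.44,0,0],"yaw": 0,"claw": 1},{"offset": [-0.52,0,0],"yaw": 0,"claw": 1},{"offset": [-0.6,0,0],"yaw": 0,"claw": 1},{"offset": [-0.68,0,0],"yaw": 0,"claw": 1},{"offset": [-0.75,0,0],"yaw": 0,"claw": 1},{"offset": [-0.8,0,0],"yaw": 0,"claw": 1},{"offset": [-0.8,0,0],"yaw": 0,"claw": 1}]'

```text
time: 8.85
ee_pos: [0.4992, 0.015, 0.0606]
tcp_rot: [180.0, -0.0, 87.7]
wrist_force: [-0.1, 2.0, 5.7]
opening: 0.0115
grasp_force: 41.7
```

servo_tool --rows '[{"offset": [-0.04,0,0],"yaw": 0,"claw": 1},{"offset": [-0.08,0,0],"yaw": 0,"claw": 1},{"offset": [-0.12,0,0],"yaw": 0,"claw": 1},{"offset": [-0.15,0,0],"yaw": 0,"claw": 1},{"offset": [-0.17,0,0],"yaw": 0,"claw": 1},{"offset": [-0.19,0,0],"yaw": 0,"claw": 1},{"offset": [-0.2,0,0],"yaw": 0,"claw": 1},{"offset": [-0.2,0,0],"yaw": 0,"claw": 1}]'

```text
time: 9.85
ee_pos: [0.4984, -0.0044, 0.0607]
tcp_rot: [180.0, -0.1, 87.7]
wrist_force: [-0.2, 3.5, 6.2]
opening: 0.0118
grasp_force: 41.8
```

servo_tool --rows '[{"offset": [-0.01,0,0],"yaw": 0,"claw": 1},{"offset": [-0.02,0,0],"yaw": 0,"claw": 1},{"offset": [-0.02,0,0],"yaw": 0,"claw": 1}]'

```text
time: 10.22
ee_pos: [0.4983, -0.0064, 0.0607]
tcp_rot: [180.0, -0.1, 87.7]
wrist_force: [0.3, 5.0, 5.8]
opening: 0.0113
grasp_force: 41.8
```

servo_tool --rows '[{"offset": [-0.01,0,0],"yaw": 0,"claw": 1},{"offset": [-0.015,0,0],"yaw": 0,"claw": 1},{"offset": [-0.015,0,0],"yaw": 0,"claw": 1}]'

```text
time: 10.6
ee_pos: [0.4982, -0.0078, 0.0606]
tcp_rot: [180.0, -0.1, 87.8]
wrist_force: [0.3, 5.2, 6.1]
opening: 0.0115
grasp_force: 41.8
```

servo_tool --rows '[{"offset": [-0.01,0,0],"yaw": 0,"claw": 1},{"offset": [-0.02,0,0],"yaw": 0,"claw": 1},{"offset": [-0.02,0,0],"yaw": 0,"claw": 1}]'

```text
time: 10.98
ee_pos: [0.4986, -0.0083, 0.0607]
tcp_rot: [179.9, -0.3, 87.8]
wrist_force: [2.7, 15.7, 4.5]
opening: 0.0113
grasp_force: 41.4
```

Run:
```python
from h import *
p,d=camera('top');a=p[190:305,172:372,::-1];p,d=camera('side');b=p[215:320,160:385,::-1]
g=lambda x:cv2.resize(x,(800,int(x.shape[0]*800/x.shape[1])),interpolation=cv2.INTER_CUBIC)
v=np.vstack([g(a),g(b)]);cv2.imwrite('pics/t4.png',cv2.resize(v,None,fx=.7,fy=.7))
```

```text
(no output)
```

View pics/t4.png

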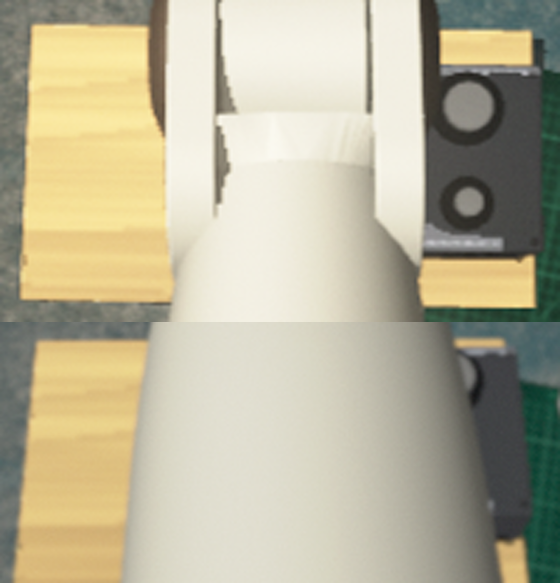

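The arm hides the tray in t4, but the force jumped to 15.7 N at the predicted home position, so the tray is on the stop. I'll ease off, release, go up and check.

servo_tool --rows '[{"offset": [0.012,0,0],"yaw": 0,"claw": 1},{"offset": [0.012,0,0],"yaw": 0,"claw": 0.7},{"offset": [0.012,0,0],"yaw": 0,"claw": 0.5},{"offset": [0.012,0,0],"yaw": 0,"claw": 0.4},{"offset": [0.012,0,0],"yaw": 0,"claw": 0.4}]'

```text
time: 11.7
ee_pos: [0.4979, -0.0095, 0.0601]
tcp_rot: [-180.0, 0.0, 87.7]
wrist_force: [0.5, 1.1, -0.2]
opening: 0.0513
grasp_force: 0.0
```

servo_tool --rows '[{"offset": [0,0,-0.2],"yaw": 0,"claw": 0.4},{"offset": [0,0,-0.5],"yaw": 0,"claw": 0.4},{"offset": [0,0,-1],"yaw": 0,"claw": 0.4},{"offset": [0,0,-1],"yaw": 0,"claw": 0.7},{"offset": [0,0,-1],"yaw": 0,"claw": 1}]'

```text
time: 12.32
ee_pos: [0.4979, -0.0095, 0.1598]
tcp_rot: [-180.0, 0.0, 87.7]
wrist_force: [-0.8, -1.0, -0.2]
opening: 0.0156
grasp_force: 0.0
```

servo_tool --rows '[{"offset": [0.5,0,-0.2],"yaw": 0,"claw": 1},{"offset": [1,0,-0.2],"yaw": 0,"claw": 1},{"offset": [1,0,-0.2],"yaw": 0,"claw": 1},{"offset": [1,0,-0.2],"yaw": 0,"claw": 1}]'

```text
time: 12.82
ee_pos: [0.5015, 0.0904, 0.179]
tcp_rot: [-179.9, 0.0, 87.7]
wrist_force: [0.6, -0.5, -0.3]
opening: 0.0001
grasp_force: 0.0
```

Run:
```python
from h import *
p,d=camera('top');cv2.imwrite('pics/t5.png',cv2.resize(p[190:305,172:372,::-1],None,fx=4,fy=4,interpolation=cv2.INTER_CUBIC))
```

```text
(no output)
```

View pics/t5.png

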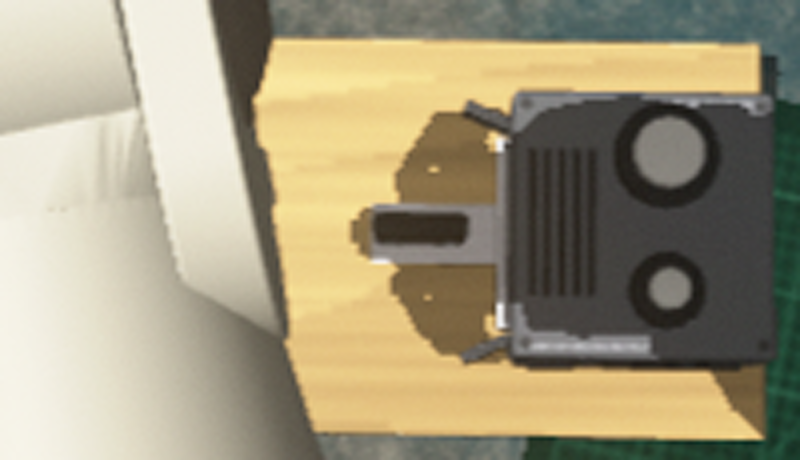

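In t5 the tray is home and square. Its rear rim stands out at crop column ~497 (rows 137–328), with the fin outside at (372–468, 228).

Run:
```python
from h import *
f=lambda x,y,z:ray('top',172+(x+.5)/4-.5,190+(y+.5)/4-.5,z)
O=np.array([.4933,-.1139]);a=np.radians(-92.3);R=np.array([[np.cos(a),np.sin(a)],[-np.sin(a),np.cos(a)]])
hf=lambda p:(R@(p[:2]-O)*1000).round(1)
print('rear rim',hf(f(497,137,.043)),hf(f(497,328,.043)),'fin',hf(f(371,228,.071)),hf(f(468,228,.071)))
t=get_obs();print(t['ee_pos'],t['tcp_rot'],hf(t['ee_pos']),hf(np.array([.5246,-.1256])),hf(np.array([.461,-.1223])))
```

```text
rear rim [-67.7  47.7] [-67.2 -47.3] fin [-129.2   -1.6] [-82.4  -1. ]
[0.50161351 0.08994143 0.17925128] [-1.79903961e+02  3.46845129e-02  8.76821265e+01] [-2.04e+02  1.00e-01] [10.4 31.7] [  9.7 -31.9]
```

servo_tool --rows '[{"offset": [-0.5,0.16,0],"yaw": 0,"claw": 1},{"offset": [-1,0.32,0],"yaw": 0,"claw": 1},{"offset": [-1,0.32,0],"yaw": 0,"claw": 1}]'

```text
time: 13.25
ee_pos: [0.5301, -0.0146, 0.1796]
tcp_rot: [-179.9, 0.0, 87.4]
wrist_force: [0.2, 1.2, 0.7]
opening: -0.0
grasp_force: 0.0
```

Run:
```python
from h import *
for n in('top','side'):
    P=cloud(n,np.load(n+'0.npy'));X,Y,Z=P[...,0],P[...,1],P[...,2]
    m=(Z>.115)&(X>.3)&(X<.7)&(Y<-.13)&(Y>-.4);q=P[m]
    q=q[np.argsort(-q[:,1])][:400:40];print(n,m.sum(),q.round(3).tolist())
```

```text
top 12707 [[0.623, -0.224, 0.306], [0.539, -0.245, 0.123], [0.545, -0.25, 0.138], [0.544, -0.253, 0.145], [0.539, -0.256, 0.163], [0.614, -0.258, 0.23], [0.614, -0.26, 0.275], [0.53, -0.262, 0.17], [0.613, -0.264, 0.316], [0.613, -0.266, 0.375]]
side 15275 [[0.625, -0.226, 0.302], [0.538, -0.246, 0.128], [0.537, -0.249, 0.14], [0.536, -0.252, 0.143], [0.616, -0.255, 0.31], [0.616, -0.256, 0.4], [0.539, -0.258, 0.165], [0.615, -0.26, 0.36], [0.617, -0.261, 0.402], [0.613, -0.263, 0.357]]
```

servo_tool --rows '[{"offset": [-0.5,0,0],"yaw": 0,"claw": 1},{"offset": [-0.9,0,0],"yaw": 0,"claw": 1},{"offset": [-0.9,0,0],"yaw": 0,"claw": 1},{"offset": [-0.9,0,0],"yaw": 0,"claw": 1}]'

```text
time: 13.75
ee_pos: [0.526, -0.1005, 0.1801]
tcp_rot: [-180.0, -0.0, 87.6]
wrist_force: [-0.3, -0.2, 0.1]
opening: -0.0005
grasp_force: 0.0
```

servo_tool --rows '[{"offset": [-0.25,0,0],"yaw": 0,"claw": 1},{"offset": [-0.25,0,0.2],"yaw": 0,"claw": 1},{"offset": [-0.25,0,0.45],"yaw": 0,"claw": 1},{"offset": [-0.25,0,0.45],"yaw": 0,"claw": 1},{"offset": [-0.25,0,0.45],"yaw": 0,"claw": 1}]'

```text
time: 14.38
ee_pos: [0.5257, -0.125, 0.1362]
tcp_rot: [180.0, 0.0, 87.7]
wrist_force: [-0.5, -0.4, 0.4]
opening: 0.0001
grasp_force: 0.0
```

servo_tool --rows '[{"offset": [0,0,0.05],"yaw": 0,"claw": 1},{"offset": [0,0,0.09],"yaw": 0,"claw": 1},{"offset": [0,0,0.11],"yaw": 0,"claw": 1},{"offset": [0,0,0.11],"yaw": 0,"claw": 1}]'

```text
time: 14.88
ee_pos: [0.526, -0.1255, 0.1251]
tcp_rot: [179.9, -0.0, 87.7]
wrist_force: [1.7, 1.9, 4.5]
opening: 0.0
grasp_force: 2.4
```

servo_tool --rows '[{"offset": [0,0,0.01],"yaw": 0,"claw": 1},{"offset": [0,0,0.015],"yaw": 0,"claw": 1},{"offset": [0,0,0.015],"yaw": 0,"claw": 1}]'

```text
time: 15.25
ee_pos: [0.526, -0.1255, 0.1249]
tcp_rot: [179.8, -0.0, 87.7]
wrist_force: [-1.1, 2.7, 14.7]
opening: -0.0001
grasp_force: 7.3
```

The button has bottomed out (14.7 N). Next I'll lift, let it rise, and move over the small one.

servo_tool --rows '[{"offset": [0,0,-0.15],"yaw": 0,"claw": 1},{"offset": [0,0,-0.4],"yaw": 0,"claw": 1},{"offset": [0,-0.3,-0.4],"yaw": 0,"claw": 1},{"offset": [0,-0.65,-0.4],"yaw": 0,"claw": 1},{"offset": [0,-0.65,-0.4],"yaw": 0,"claw": 1},{"offset": [0,-0.65,-0.25],"yaw": 0,"claw": 1},{"offset": [0,-0.65,-0.12],"yaw": 0,"claw": 1},{"offset": [0,-0.65,-0.12],"yaw": 0,"claw": 1}]'

```text
time: 16.25
ee_pos: [0.4599, -0.1227, 0.1328]
tcp_rot: [-179.8, -0.0, 87.7]
wrist_force: [-0.2, -0.5, 0.6]
opening: 0.0001
grasp_force: 0.0
```

servo_tool --rows '[{"offset": [0,0,0.05],"yaw": 0,"claw": 1},{"offset": [0,0,0.08],"yaw": 0,"claw": 1},{"offset": [0,0,0.1],"yaw": 0,"claw": 1},{"offset": [0,0,0.1],"yaw": 0,"claw": 1}]'

```text
time: 16.75
ee_pos: [0.4607, -0.123, 0.1252]
tcp_rot: [179.9, 0.0, 87.7]
wrist_force: [-0.2, 1.0, 4.5]
opening: 0.0003
grasp_force: 2.3
```

servo_tool --rows '[{"offset": [0,0,0.015],"yaw": 0,"claw": 1},{"offset": [0,0,0.02],"yaw": 0,"claw": 1},{"offset": [0,0,0.02],"yaw": 0,"claw": 1}]'

```text
time: 17.12
ee_pos: [0.4608, -0.123, 0.1248]
tcp_rot: [179.9, 0.0, 87.7]
wrist_force: [-5.1, 2.3, 17.2]
opening: 0.0001
grasp_force: 8.6
```

servo_tool --rows '[{"offset": [0,0,-0.2],"yaw": 0,"claw": 1},{"offset": [0,0,-0.6],"yaw": 0,"claw": 1},{"offset": [0,0,-1],"yaw": 0,"claw": 1},{"offset": [0,0,-1],"yaw": 0,"claw": 1}]'

```text
time: 17.62
ee_pos: [0.4615, -0.1233, 0.2256]
tcp_rot: [179.7, 0.1, 87.7]
wrist_force: [0.8, -0.1, -0.8]
opening: -0.0
grasp_force: 0.0
```

servo_tool --rows '[{"offset": [0.5,-0.5,0],"yaw": 0,"claw": 1},{"offset": [1,-0.5,0],"yaw": 0,"claw": 1},{"offset": [1,-0.5,0],"yaw": 0,"claw": 1},{"offset": [1,-0.5,0],"yaw": 0,"claw": 1}]'

```text
time: 18.12
ee_pos: [0.4144, -0.021, 0.2221]
tcp_rot: [-180.0, 0.0, 87.8]
wrist_force: [-0.2, 0.3, -0.6]
opening: -0.0001
grasp_force: 0.0
```

servo_tool --rows '[{"offset": [0.5,0,0],"yaw": 0,"claw": 1},{"offset": [1,0,0],"yaw": 0,"claw": 1},{"offset": [1,0,0],"yaw": 0,"claw": 1},{"offset": [1,0,0],"yaw": 0,"claw": 1}]'

```text
time: 18.62
ee_pos: [0.4187, 0.078, 0.2223]
tcp_rot: [-180.0, 0.0, 87.7]
wrist_force: [-1.1, 0.2, 0.8]
opening: -0.0001
grasp_force: 0.0
```

Run:
```python
from h import *
p,d=camera('top');cv2.imwrite('pics/t6.png',cv2.resize(p[140:305,172:372,::-1],None,fx=3.5,fy=3.5,interpolation=cv2.INTER_CUBIC))
```

```text
(no output)
```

View pics/t6.png

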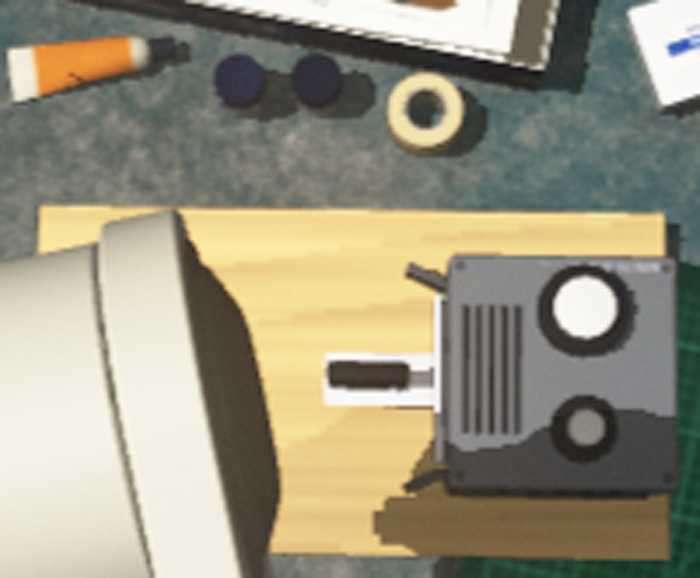

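The last picture shows the tray still home (rear rim at column ~438), both buttons up, the visible bystanders where they were, and the arm clear.

```bash
python3 -c "
from workcell import *
print(job_done())"
```

```text
the job is handed in; nothing more can be done
None
```

I slid the tray fully home against the stop, pressed the large button and then the small one right down and let each come up, then handed the job in; both kit parts were in the tray before it went in, but the hood hid them afterwards, and no verdict came back.

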